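Load the cassette block and hold the trim lever at coarse

TASK

Take the block that matches the microtome's cassette clamp out of the rack, slide it down into the clamp until it is fully home, wax side facing out as it stands in the rack, and let go of it. Then press the spring-return trim lever on the side of the microtome down with the fingers, past its first two clicks to the third (coarse trim), and finish while still holding it down there, so that I can turn the handwheel and face the block off. Keep off the blade, and leave the other blocks and everything else on the bench where they are.

Things in the scene. Friction and masses are not known exactly. Their poses are not given: they have to be found in the camera images.
- block_center (a point): Centre (half-way up) of the matching block: white cassette 28 mm wide (y), 40 mm tall, 7 mm thick (x), with a cream wax block 18 mm wide, 6.5 mm deep on its -x face, from 11 to 32 mm above its foot. 15 to 30 g. It stands upright in a rack slot, foot 8 mm above the bench, wax towards the rack's -x; z up. Grip it across its 28 mm width, by the upper half.
- block_face (a point): Point on the same block, 10 mm from its centre towards -x: the middle of the wax face (the side that must face out of the clamp, away from the microtome's housing).
- wide_block_center (a point): Centre of another block in the rack that is too large for the clamp (50 mm wide, 50 mm tall, 7 mm thick). Stays where it is.
- narrow_block_center (a point): Centre of another block in the rack that is too small for the clamp (18 mm wide, 40 mm tall, 7 mm thick). Stays where it is.
- rack: Fixed grey block rack: base 200 x 82 x 8 mm, origin under its centre, long side along its x, with four slots across it at x = -66, -22, 22, 66 mm. Each slot lies between two ribs 70 mm long (along y), tops 17 mm above the bench. Three blocks stand in the first three slots in any order.
- clamp_seat (a point): Fixed: middle of the floor of the microtome's cassette clamp, 165 mm above the bench, where the middle of the block's foot must stand. z up; -x points out of the clamp (away from the housing); +y to the trim-lever side. Aluminium channel open at the top, 17 mm deep, 31 mm wide, mouth flared about 3 mm each way; two front lips with 23 mm between them let the wax pass.
- clamp_mouth (a point): Fixed: middle of the clamp's open top, 17 mm above clamp_seat, same axes. A sprung rear jaw grips the 7 mm thickness and sets the block against the lips, so the block needs a push of a few newtons and does not drop home by itself. Home, the block's top stands 23 mm above this point. Beside the clamp (y) nothing is higher than this point; the head behind it rises 20 mm above it; the housing starts 115 mm behind it (+x), top 66 mm above it.
- blade: The knife blade on the microtome, 88 mm wide, edge up: a thin steel strip whose upper edge lies 20 to 24 mm in front (-x) of the clamp seat and about 16 mm below it. Not to be touched.
- trim_lever (a joint): Angle of the trim lever (rad): 0 at rest (up), growing as it is pressed down. Clicks at 0.16, 0.32 and 0.48 (third, coarse); end stop at 0.53. A return spring takes it back to 0 when let go: about 4 N at the paddle at rest, about 9 N at the third click. Towards each click the force falls by 1 to 2 N, past it it jumps by 3 to 4 N.
- lever_pivot (a point): Fixed: point on the trim lever's hinge, 150 mm above the bench, same axes as clamp_seat. The hinge lies along x, 20 mm inside the microtome's side panel that faces +y. The lever points along +y, tilted up by (0.24 - joint value) rad. The panel is 195 mm tall; the housing's top, 248 mm, is set 40 mm further back.
- paddle_top (a point): Middle of the top face of the lever's black paddle, moving with it: 86 mm out from the hinge, 7 mm above the lever's centre line, 66 mm out from the side panel. Press here. Top face 36 mm (x) by 37 mm (y), with a stop 4 mm high at its outer end. About 177 mm above the bench at rest, about 137 mm at the third click.
- brush: Small brush lying on the bench, 165 mm long. Bystander.
- forceps: Steel forceps lying on the bench, 100 mm long. Bystander.
- marker: Marker pen lying on the bench, 130 mm long. Bystander.
- empty_cassette: Empty cassette lying flat on the bench, 40 x 28 x 6 mm. Bystander.
- beaker: Glass beaker, 68 mm across, 85 mm tall. Bystander.
- slides: Stack of glass slides, 76 x 26 x 12 mm. Bystander.
- reagent: Amber bottle, 60 mm across, 140 mm tall. Bystander.

How it is judged (in metres and radians):
On the way, in this order (a step that is already met when the one before it is completed fails the run):
1. the matching block is fully home in the clamp, wax out, and let go (x of block_center in the frame of clamp_seat between -0.003 and 0.003 m and y of block_center in the frame of clamp_seat between -0.0035 and 0.0035 m and z of block_center in the frame of clamp_seat between 0.017 and 0.0225 m and angle between the z axis of block_center and the z axis of clamp_seat, either way round below 0.15 rad and angle between the x axis of block_center and the x axis of clamp_seat, either way round below 0.2 rad and x of block_face in the frame of clamp_seat below -0.006 m and contact force between the fingers and block below 0.3 N), for 0.2 s.
2. the trim lever is pressed by the fingers to the third click (value of joint trim_lever above 0.43 rad and contact force between the fingers and trim_lever above 3 N), for 0.3 s.
At the end, for the whole second after the job is handed in: Block home in the clamp, wax out: within 3 mm (thickness) and 3.5 mm (width), centre 17 to 22.5 mm above the seat, upright within 0.15 rad, turned under 0.2 rad. The fingers press the trim lever with over 3 N and it stays, still, beyond 0.43 rad (third click 0.48) through the last second (all of step 2 and x of block_center in the frame of clamp_seat between -0.003 and 0.003 m and y of block_center in the frame of clamp_seat between -0.0035 and 0.0035 m and z of block_center in the frame of clamp_seat between 0.017 and 0.0225 m and angle between the z axis of block_center and the z axis of clamp_seat, either way round below 0.15 rad and angle between the x axis of block_center and the x axis of clamp_seat, either way round below 0.2 rad and x of block_face in the frame of clamp_seat below -0.006 m and velocity of joint trim_lever between -0.1 and 0.1 rad/s); the arm keeps its last pose, push and grip.
It fails at once if the blade is touched (contact force between blade and anything else above 1 N).
It fails at once if another block is moved out of its slot (distance of any of wide_block_center, narrow_block_center from where it was at the start of the episode above 0.02 m).
It fails at once if something else on the bench is disturbed (distance of any of brush, forceps, marker, empty_cassette, beaker, slides, reagent from where it was at the start of the episode above 0.03 m).
It also fails if it takes over 64 s, if anything falls off the work surface, if the arm or the gripper's body presses on something with over 40 N, if the wrist force passes 120 N, or if a joint passes its speed limit or range.

ROBOT

A 6-joint arm with a two-finger parallel gripper is mounted at the origin on the work surface. World frame = base frame: x ahead of the robot, y to its left, z up, the work surface at z = 0. Lengths are in m, angles in degrees, forces in N, time in s.
With the tool pointing down it reaches from about 0.3 to 1 m from the base axis. Payload 5.1 kg.
Tool frame: the origin (TCP) lies midway between the tips of the shut fingers; the grasp point (between the pads) lies 19 mm behind it; z points along the fingers, y is the line along which they close (so a half turn about z gives the same grasp; the last joint's range is limited). The gripper opens to 95 mm and grips with 3 to 60 N. Pads are 20 mm wide; open, the fingers measure 119 mm over their backs; the gripper's body (75 mm by 180 mm) begins 59 mm behind the grasp point.
Start: joints at [59.782, 7.093, 94.555, -0, 78.352, -4.733], TCP at [0.28, 0.587, 0.215] pointing down, gripper open.
Joint ranges: [-149.61, 149.61], [-58.7, 133.49], [1.44, 155.28], [-77.14, 257.14], [18.33, 153.61], [-166.67, 166.67]. Speed limits (degrees/s): [147.25, 147.25, 180, 180, 180, 180].

INTERFACE

Orientations are given as [roll, pitch, yaw] about the fixed x, y, z axes, in that order (R = Rz(yaw) Ry(pitch) Rx(roll)).
In Python, from workcell import readout, grab_frame, ctrl gives the robot as it stands. The module is installed in compiled form; this text tells all that it offers.
- The arm moves only by the tool play_rows, never from a script. Its argument "plan" is one flat list of numbers, 4 for each row, row after row: the shift along the world's x, y, z in m, then the turn about the world's z in degrees. In form: [dx, dy, dz, roll, dx, dy, dz, roll, ...]. A call has 1 to 12 rows; each row shifts and turns the commanded pose from where the row before left it; what a row does not reach is not made up. A row lasts 1/8 s, in which the tool goes at most 62.5 mm and 10.7 degrees, less where a joint would pass 70% of its speed; a pose out of reach is approached as far as the arm can. A call is refused whole if a number of a shift passes 0.0625 or a number of a turn 10.7, either way. A call with a gripper value outside its range is refused whole. "hand" is the opening in per cent of the stroke, from 0 (shut) to 100 (fully open), set as the call begins (left out, the last holds). The fingers move at their own pace and stop on an object; "grip_force" is the grip in N (left out, the last holds). Time passes only in rows, so rows that do not move let the fingers close. It gives the time, the measured TCP pose, the force, the opening and the grip force at its end, in the units of the state.
- readout.read_state(): the state, without advancing time (a new reading comes with each control period).
- grab_frame(name): name is "scene" or "top"; returns a dict with "frame" (420x560x3 uint8, blue, green, red), "depth" (420x560 float32, m along the optical axis (not along the pixel's ray), 0 where there is no reading), "fx", "fy", "cx", "cy" (pixels), "k1" (the pictures are not rectified: a ray, as slopes to the right and down, at radius r is drawn at 1 + k1 r^2 times it, then the intrinsics apply), "origin" and "rotation" of the camera in the world. Camera axes: x right, y up, looking along -z (the intrinsics and any distortion apply to the point x, -y, -z); pixel columns grow to the right and rows downward; lengths in m; the calibration is good to about 2 mm. A picture is of the moment at which its call begins.
- ctrl.close_job(): hands the job in; it is judged then, once.
The state is a dict: "clock": time; "qpos": joint angles; "dq": joint speeds; "effort": joint torques, N m; "tcp_pos": TCP position; "eef_rot": TCP orientation; "ft_force": force on the tool from outside, world axes, zero at the start; "torque": the same for the moment, N m; "grip_width": opening from 0.0 (shut) to 1.0 (fully open); "grip_force": force on a finger pad.
Only numpy, scipy, OpenCV 4.12 (cv2) and the standard library are available. Lean on these libraries where they do the work, as an engineer would, in place of code of your own. Each camera call takes 0.05 s, during which the arm holds its last target. There are 200 camera calls.

## Working session

There is one attempt and no reset: what is moved stays moved. The work goes in short steps, Python scripts to look and compute and a tool call to move; the robot and the scene stay as the last step left them, time stands still between calls to the robot, and variables do not carry over. Pictures are saved under pics/ and viewed, at most 10 in all, crops included, and the job is handed in when it is done.

Besides the shell and the picture viewer there is one more tool, called after ">>>" as name(argument=value, ...) on one line, values as JSON. play_rows: Moves the arm, as the interface text tells. Its arguments: {"type":"object","properties":{"plan":{"type":"array"},"hand":{"type":"number"},"grip_force":{"type":"number"}},"required":["plan"]}

```bash
mkdir -p pics
cat > h.py <<'E'
import numpy as np, cv2
from workcell import readout, grab_frame, ctrl
def cloud(f):
    h,w=f["depth"].shape; K=np.array([[f["fx"],0,f["cx"]],[0,f["fy"],f["cy"]],[0,0,1.]])
    uv=np.stack(np.meshgrid(np.arange(w),np.arange(h)),-1).reshape(-1,1,2).astype(float)
    n=cv2.undistortPoints(uv,K,np.array([f["k1"],0,0,0.])).reshape(h,w,2)
    d=f["depth"]; P=np.stack([n[...,0]*d,-n[...,1]*d,-d],-1)
    P=P@np.array(f["rotation"]).reshape(3,3).T+np.array(f["origin"]); P[d==0]=np.nan
    return P
E
python3 - <<'E'
from h import *
for n in("scene","top"):
    f=grab_frame(n); cv2.imwrite(f"pics/{n}0.png",f["frame"]); np.save(f"{n}0.npy",cloud(f)); print(n,f["origin"],f["rotation"],f["fx"],f["k1"],(f["depth"]==0).mean())
print(readout.read_state())
E
```

```text
Traceback (most recent call last):
  File "h.py", line 8, in cloud
    P=P@np.array(f["rotation"]).reshape(3,3).T+np.array(f["origin"]); P[d==0]=np.nan
        ~~~~~~~~~~~~~~~~~~~~~~~~~~~~~~~^^^^^
ValueError: cannot reshape array of size 3 into shape (3,3)
```

View pics/scene0.png

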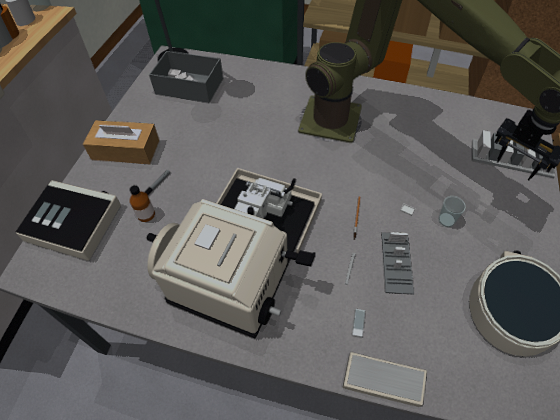

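The scene view shows the microtome around (230,250), its lever paddle at about (300,258), a dark rack at (398,262), and another tray under the gripper at (510,150). The rotation comes as three angles, so I'll convert it.

```bash
sed -i 's/np.array(f\["rotation"\]).reshape(3,3).T/R.from_euler("xyz",f["rotation"],degrees=True).as_matrix().T/; 1a from scipy.spatial.transform import Rotation as R' h.py
python3 - <<'E'
from h import *
for n in("scene","top"):
    f=grab_frame(n); cv2.imwrite(f"pics/{n}1.png",f["frame"]); P=cloud(f); np.save(f"{n}0.npy",P); print(n,f["origin"],f["rotation"],f["fx"],f["k1"],(f["depth"]==0).mean())
    if n=="scene":
        for u,v in[(398,280),(300,258),(270,190),(360,320),(510,160),(330,130)]: print(u,v,P[v,u].round(3))
print(readout.read_state())
E
```

```text
scene [1.19975539 0.16297802 1.13039091] [ 34.78493578   0.96134765 105.57144158] 429.86039568305824 -0.13248519516178142 0.004034863945578232
398 280 [0.604 0.326 0.007]
300 258 [0.696 0.055 0.177]
270 190 [ 0.499 -0.082  0.162]
360 320 [0.752 0.241 0.011]
510 160 [0.043 0.665 0.017]
330 130 [0.072 0.014 0.015]
top [ 0.43752748 -0.01541103  1.44314223] [  5.10167122  -0.09701171 -89.71315276] 485.67623421980403 -0.08126835314598 0.003954081632653061
{'clock': 0.15, 'qpos': array([ 5.97821311e+01,  7.12690340e+00,  9.46149178e+01,  5.81748202e-05,
        7.83502129e+01, -4.73178435e+00]), 'dq': array([ 0.02528424, -0.16305406, -0.30031943,  0.10667144,  0.12033664,
        0.02882343]), 'effort': array([-1.46817506e-04, -4.18191791e+01, -3.60471654e+01,  7.75888818e-02,
        4.68459714e-02, -1.19238207e-04]), 'tcp_pos': array([0.27946276, 0.58632075, 0.21365921]), 'eef_rot': array([-1.79908284e+02, -7.64877595e-03,  1.54513898e+02]), 'ft_force': array([-0.45249877,  0.26756365, -0.26043418]), 'torque': array([-0.02013766, -0.01733038, -0.01555069]), 'grip_force': 0.0, 'grip_width': 1.0025762093509056}
```

View pics/top1.png

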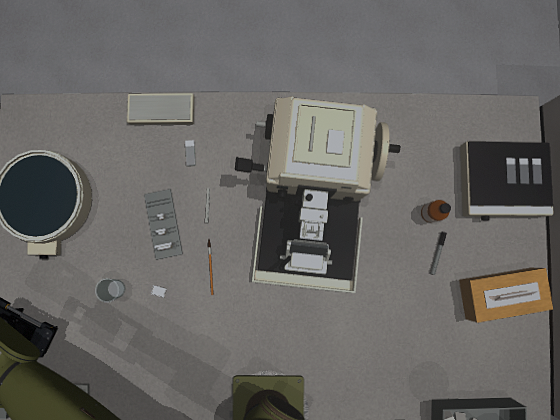

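The top view (up = +x, right = -y) shows the rack at (165,224) with three blocks at about (160,216), (162,231) and (165,245), the paddle at (243,164), and the clamp at about (312,229). Next I'll measure the rack and clamp from the clouds.

Run:
```python
from h import *
T=np.load("top0.npy");S=np.load("scene0.npy")
a=cv2.imread("pics/top1.png")[180:270,135:195];b=cv2.imread("pics/top1.png")[150:280,225:375];c=cv2.imread("pics/scene1.png")[225:300,375:420];d=cv2.imread("pics/scene1.png")[165:275,225:325]
r=lambda i,w,h:cv2.resize(i,(w,h),interpolation=cv2.INTER_CUBIC)
cv2.imwrite("pics/crops.png",np.vstack([np.hstack([r(a,200,300),r(b,346,300)]),np.hstack([r(c,180,300),r(d,273,300),np.zeros((300,93,3),np.uint8)])]))
# rack rect from points 4..12mm
for n,P in(("T",T),("S",S)):
    box=(P[...,0]>.42)&(P[...,0]<.72)&(P[...,1]>.27)&(P[...,1]<.5)
    Q=P[box]; m=(Q[:,2]>.005)&(Q[:,2]<.02); print(n,cv2.minAreaRect(Q[m][:,:2].astype(np.float32)*1000), np.nanmedian(Q[np.abs(Q[:,2])<.004][:,2]))
    hi=(box&(P[...,2]>.03)).astype(np.uint8)
    k,L,st,_=cv2.connectedComponentsWithStats(hi)
    for i in range(1,k):
        q=P[L==i]
        if len(q)>8: t=q[q[:,2]>q[:,2].max()-.005]; print(n,len(q),"zmax",q[:,2].max().round(4),"top",t.mean(0).round(4),cv2.minAreaRect(t[:,:2].astype(np.float32)*1000),st[i])
print("paddle", T[158:172:3,234:252:3].round(3).tolist())
for v in range(184,262,3): print(v,[tuple(T[v,u].round(3)) for u in(305,313)])
print([tuple(T[229,u].round(3)) for u in range(294,332,2)])
```

```text
T ((569.9847412109375, 383.7146911621094), (226.97866821289062, 297.0484924316406), 89.93636322021484) -0.00017230346876107028
T 22 zmax 0.0485 top [0.5641 0.3132 0.0466] ((563.9229125976562, 314.25457763671875), (5.259578704833984, 12.089868545532227), 21.461463928222656) [158 214   6   5  22]
T 44 zmax 0.0533 top [0.5208 0.3142 0.0503] ((521.582763671875, 312.7253112792969), (5.027615547180176, 24.212284088134766), 17.143449783325195) [156 228  11   6  44]
T 83 zmax 0.0642 top [0.4779 0.3001 0.0614] ((478.04693603515625, 298.591064453125), (3.74145770072937, 33.560943603515625), 22.77171516418457) [155 242  18   8  83]
S ((569.4530029296875, 384.181396484375), (298.6737976074219, 227.26695251464844), 0.8814428448677063) 6.071862587653243e-05
S 126 zmax 0.0626 top [0.481  0.3009 0.0593] ((480.0850830078125, 302.9151306152344), (8.21152114868164, 48.26838684082031), 9.11435604095459) [389 232  19   8 126]
S 53 zmax 0.054 top [0.5255 0.3116 0.0506] ((525.5743408203125, 311.18017578125), (6.587798595428467, 25.750133514404297), 4.726547718048096) [394 247  11   6  53]
S 35 zmax 0.0498 
[... 4518 characters left out ...]
), np.float64(-0.106), np.float64(0.166)), (np.float64(0.518), np.float64(-0.111), np.float64(0.167)), (np.float64(0.517), np.float64(-0.115), np.float64(0.179)), (np.float64(0.518), np.float64(-0.121), np.float64(0.165)), (np.float64(0.517), np.float64(-0.126), np.float64(0.172)), (np.float64(0.517), np.float64(-0.131), np.float64(0.173)), (np.float64(0.518), np.float64(-0.137), np.float64(0.166)), (np.float64(0.518), np.float64(-0.143), np.float64(0.163)), (np.float64(0.526), np.float64(-0.162), np.float64(0.029)), (np.float64(0.526), np.float64(-0.167), np.float64(0.033)), (np.float64(0.526), np.float64(-0.174), np.float64(0.029)), (np.float64(0.526), np.float64(-0.18), np.float64(0.03))]
```

View pics/crops.png

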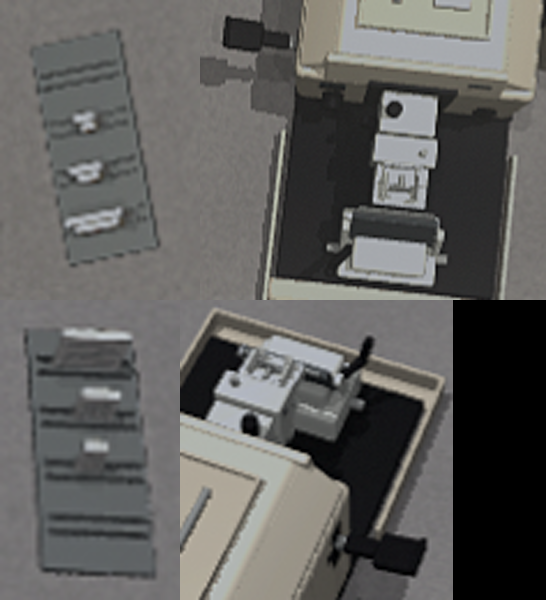

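The crops show the middle block (about 28 mm wide) as the match, with its wax towards the robot (-x). The rack is turned by roughly +10°, and the microtome by about -5°. I'll take finer edges of the rack and clamp.

```bash
cat >> h.py <<'E'
def ray(f,uv,z):
    K=np.array([[f["fx"],0,f["cx"]],[0,f["fy"],f["cy"]],[0,0,1.]])
    n=cv2.undistortPoints(np.array(uv,float).reshape(-1,1,2),K,np.array([f["k1"],0,0,0.])).reshape(-1,2)
    d=np.c_[n[:,0],-n[:,1],-np.ones(len(n))]@R.from_euler("xyz",f["rotation"],degrees=True).as_matrix().T
    o=np.array(f["origin"]); return o+d*((z-o[2])/d[:,2])[:,None]
E
python3 - <<'E'
from h import *
import pickle
F={n:grab_frame(n) for n in("top","scene")}; pickle.dump(F,open("F.pkl","wb"))
t=F["top"]["frame"];s=F["scene"]["frame"]
a=cv2.resize(t[205:262,290:335],None,fx=10,fy=10,interpolation=cv2.INTER_CUBIC)
b=cv2.resize(s[172:222,238:273],None,fx=10,fy=10,interpolation=cv2.INTER_CUBIC)
b=np.vstack([b,np.zeros((70,350,3),np.uint8)])
cv2.imwrite("pics/clamp.png",np.hstack([a,b]))
# rack mask: bluish vs brownish
for n,(u0,v0,u1,v1) in(("top",(130,175,200,272)),("scene",(370,220,425,305))):
    g=F[n]["frame"][v0:v1,u0:u1].astype(int); m=((g[...,0]-g[...,2])>2).astype(np.uint8)
    m=cv2.morphologyEx(m,cv2.MORPH_CLOSE,np.ones((5,5))); m=cv2.morphologyEx(m,cv2.MORPH_OPEN,np.ones((5,5)))
    c=max(cv2.findContours(m,0,1)[0],key=cv2.contourArea).reshape(-1,2)+[u0,v0]
    print(n,cv2.minAreaRect((ray(F[n],c,.008)[:,:2]*1000).astype(np.float32)))
    # block tops: bright pixels
    g=F[n]["frame"][v0:v1,u0:u1].min(2); k,L,st,ce=cv2.connectedComponentsWithStats((g>135).astype(np.uint8))
    for i in range(1,k):
        if st[i,4]>6:
            p=np.argwhere(L==i)[:,::-1]+[u0,v0]; q=ray(F[n],p,.048)[:,:2]*1000
            print("  bright",st[i]+[u0,v0,0,0,0],q.mean(0).round(1),cv2.minAreaRect(q.astype(np.float32)))
E
```

```text
top ((547.7714233398438, 327.65826416015625), (175.93019104003906, 55.93285369873047), 11.947522163391113)
  bright [157 214   6   5  21] [561.3 314.2] ((560.3566284179688, 315.7157287597656), (11.63203239440918, 14.789745330810547), 0.3041790723800659)
  bright [156 229   9   5  33] [517.2 312.2] ((516.8724365234375, 313.1815490722656), (11.570058822631836, 23.4161376953125), 0.37009528279304504)
  bright [155 242  16   8  60] [475. 303.] ((474.3623352050781, 304.228271484375), (13.024615287780762, 45.326332092285156), 11.671589851379395)
scene ((546.5001831054688, 315.15838623046875), (198.50807189941406, 82.6393051147461), 11.682509422302246)
  bright [391 232  17   3  38] [472.  303.6] ((471.3625793457031, 304.3309326171875), (6.977183818817139, 48.22201919555664), 14.690671920776367)
  bright [396 247   9   3  23] [522.4 312.8] ((521.9019775390625, 313.3442077636719), (6.678074836730957, 23.577083587646484), 14.56736946105957)
  bright [396 260   6   3  15] [565.9 314.1] ((565.6517944335938, 314.3304748535156), (6.435444355010986, 14.448342323303223), 14.470301628112793)
```

View pics/clamp.png

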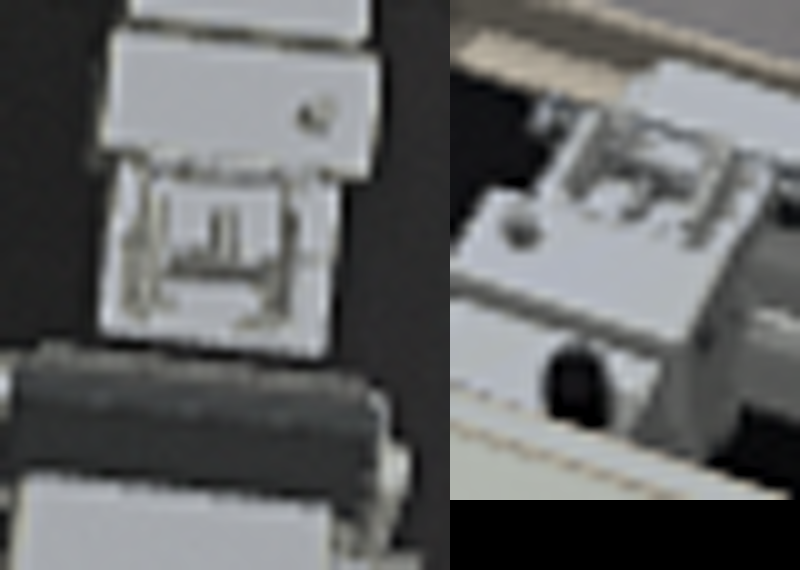

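The top crop shows the clamp body with corners at crop (115,165), (100,335), (325,355) and (343,180). The blade edge runs from about (10,350) to (375,385). I'll turn these into world points.

Run:
```python
from h import *
import pickle
F=pickle.load(open("F.pkl","rb"))
f=F["top"]; c=lambda L:np.array([[(x+.5)/10-.5+290,(y+.5)/10-.5+205] for x,y in L])
pr=lambda n,p:print(n,(p[:,:2]*1000).round(1).tolist())
A=ray(f,c([(115,165),(100,335),(325,355),(343,180)]),.182);pr("body",A)
print("front dir yaw",np.degrees(np.arctan2(*(A[1]-A[2])[[0,1]]))*-1,"sides",[np.degrees(np.arctan2(*(a-b)[[1,0]])) for a,b in((A[0],A[1]),(A[3],A[2]))])
pr("blade",ray(f,c([(40,345),(216,362),(360,380)]),.149))
pr("darkband z.165/.182",ray(f,c([(165,262),(280,275)]),.182)); pr("",ray(f,c([(165,262),(280,275)]),.165))
pr("head back edge z.2",ray(f,c([(115,30),(380,60),(100,150),(370,178)]),.202))
s=F["scene"]; d=lambda L:np.array([[(x-450+.5)/10-.5+238,(y+.5)/10-.5+172] for x,y in L])
pr("scene head corners z.202 (rearR,rearL,frontL,frontR)",ray(s,d([(690,335),(455,245),(490,190),(735,265)]),.202))
pr("scene walls z.182 left wall top(565,165),(600,115); right (705,200),(730,150), (770,180)",ray(s,d([(565,165),(600,115),(705,200),(730,150),(770,180)]),.182))
# housing/tray lines via depth: high contrast housing top edge
T=np.load("top0.npy"); S=np.load("scene0.npy")
for n,P in(("T",T),("S",S)):
    q=P[(P[...,0]>.55)&(P[...,0]<1.0)&(abs(P[...,1]+.13)<.14)&(P[...,2]>.235)&(P[...,2]<.26)]
    print(n,"housing top",cv2.minAreaRect(q[:,:2].astype(np.float32)*1000))
    q=P[(P[...,0]>.62)&(P[...,0]<.75)&(P[...,1]>.035)&(P[...,1]<.085)&(P[...,2]>.15)&(P[...,2]<.2)]
    print(n,"paddle",q.mean(0),cv2.minAreaRect(q[:,:2].astype(np.float32)*1000))
    q=P[(P[...,0]>.40)&(P[...,0]<.62)&(P[...,1]>-.25)&(P[...,1]<.05)&(P[...,2]>.01)&(P[...,2]<.06)]
    print(n,"tray",cv2.minAreaRect(q[:,:2].astype(np.float32)*1000))
```

```text
body [[537.3, -86.4], [492.9, -82.5], [488.0, -141.0], [533.6, -145.8]]
front dir yaw -4.819693748024768 sides [np.float64(-5.005797874626322), np.float64(-6.063351718688826)]
blade [[491.6, -68.2], [487.3, -115.2], [482.7, -153.6]]
darkband z.165/.182 [[512.0, -99.4], [508.8, -129.3]]
 [[513.0, -100.5], [509.7, -130.9]]
head back edge z.2 [[570.5, -85.2], [563.1, -153.4], [539.5, -81.4], [532.7, -150.7]]
scene head corners z.202 (rearR,rearL,frontL,frontR) [[581.5, -79.6], [569.3, -149.8], [549.2, -146.6], [556.4, -74.7]]
scene walls z.182 left wall top(565,165),(600,115); right (705,200),(730,150), (770,180) [[521.5, -135.8], [502.0, -131.7], [523.2, -94.3], [504.6, -92.7], [511.9, -78.9]]
T housing top ((736.7913818359375, -140.01547241210938), (201.52027893066406, 212.01510620117188), 84.22676086425781)
T paddle [0.68511815 0.06251555 0.17577998] ((686.2467651367188, 60.14616012573242), (50.304161071777344, 37.618465423583984), 87.71311950683594)
T tray ((510.23614501953125, -102.27507019042969), (219.7677001953125, 295.3113098144531), 0.0898098349571228)
S housing top ((740.0078125, -139.80050659179688), (200.07901000976562, 213.39797973632812), 83.40788269042969)
S paddle [0.69195331 0.06217096 0.17610365] ((689.0088500976562, 60.652713775634766), (51.09583282470703, 37.327213287353516), 85.1103515625)
S tray ((501.1552429199219, -101.87123107910156), (296.8370361328125, 201.15966796875), 89.7683334350586)
```

>>> play_rows(plan=[0.04,-0.045,0.01,-7,0.04,-0.045,0.01,-7,0.04,-0.045,0.01,-7,0.04,-0.045,0,-7,0.04,-0.045,0,-7,0.03,-0.04,0,-7,0.01,-0.01,0,-7,0,0,0,-7,0,0,0,0], hand=60)

```text
clock: 1.38
tcp_pos: [0.5198, 0.3114, 0.2445]
eef_rot: [-180.0, 0.0, 98.6]
ft_force: [0.3, 0.8, 0.9]
grip_width: 0.6
grip_force: 0.0
```

Seat estimate is about (0.511, -0.114) with yaw about -5.8°. The block is at (0.5245, 0.312) with yaw 11.7°. I'll turn the tool to yaw 11.7° and go down.

>>> play_rows(plan=[0.005,0.0005,-0.01,-9.66,0,0,-0.01,-9.66,0,0,-0.01,-9.66,0,0,-0.02,-9.66,0,0,-0.02,-9.66,0,0,-0.02,-9.66,0,0,-0.02,-9.66,0,0,-0.02,-9.66,0,0,-0.01,-9.62,0,0,0,0,0,0,0,0])

```text
clock: 2.75
tcp_pos: [0.5249, 0.3127, 0.1053]
eef_rot: [-180.0, -0.1, 11.8]
ft_force: [0.2, 0.2, -0.2]
grip_width: 0.599
grip_force: 0.0
```

Run:
```python
from h import *
a=grab_frame("scene")["frame"][190:290,350:450];b=grab_frame("top")["frame"][180:260,130:210]
cv2.imwrite("pics/pre.png",np.hstack([cv2.resize(a,(400,400)),cv2.resize(b,(400,400))]))
print(readout.read_state())
```

```text
{'clock': 2.85, 'qpos': array([2.57320369e+01, 7.39746740e+00, 1.05125694e+02, 1.45251940e-03,
       6.73870233e+01, 1.03988619e+02]), 'dq': array([-0.13577565,  0.02012369,  0.04822307,  0.11746805, -0.12282788,
        0.52387015]), 'effort': array([ 2.83805619e-02, -3.93175936e+01, -3.33838356e+01,  1.45799058e-02,
       -8.56586429e-02, -1.68684334e-02]), 'tcp_pos': array([0.52515328, 0.31260894, 0.10565087]), 'eef_rot': array([-1.79976987e+02, -8.68271382e-02,  1.17428434e+01]), 'ft_force': array([-0.54286164, -0.2152622 ,  0.54223987]), 'torque': array([-0.04069683,  0.22045623, -0.02461408]), 'grip_force': 0.0, 'grip_width': 0.6027669608371957}
```

View pics/pre.png

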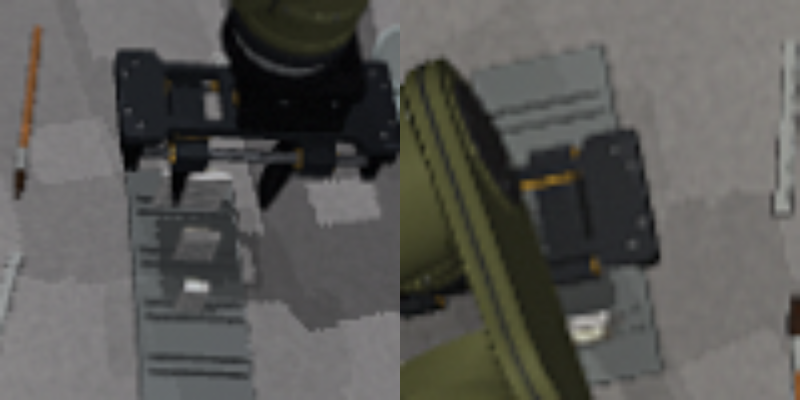

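The fingers (crop 185,185 and 270,185) straddle the row of blocks. I'll go down and close.

>>> play_rows(plan=[0,0,-0.02,0,0,0,-0.02,0,0,0,-0.02,0,0,0,-0.015,0,0,0,0,0,0,0,0,0])

```text
clock: 3.6
tcp_pos: [0.5252, 0.3125, 0.0301]
eef_rot: [-180.0, -0.0, 11.6]
ft_force: [-0.0, -0.2, 0.1]
grip_width: 0.601
grip_force: 0.0
```

>>> play_rows(plan=[0,0,0,0,0,0,0,0,0,0,0,0,0,0,0,0,0,0,0,0,0,0,0,0,0,0,0,0], hand=20, grip_force=12)

```text
clock: 4.47
tcp_pos: [0.5249, 0.3123, 0.03]
eef_rot: [-180.0, -0.0, 11.6]
ft_force: [0.1, 1.0, 2.7]
grip_width: 0.293
grip_force: 12.0
```

Gripped at 27.8 mm wide. I'll lift and carry it above the clamp.

>>> play_rows(plan=[0,0,0,0,0,0,0.02,0,0,0,0.04,0,0,0,0.05,0,0,0,0.05,0,0,0,0.04,0,0,0,0.02,0], grip_force=25)

```text
clock: 5.35
tcp_pos: [0.5254, 0.3126, 0.2538]
eef_rot: [-179.9, -0.3, 11.6]
ft_force: [0.9, 0.6, 0.2]
grip_width: 0.289
grip_force: 25.0
```

>>> play_rows(plan=[0,-0.02,0,-1.4,-0.002,-0.04,0,-2,-0.002,-0.05,0,-2,-0.002,-0.05,0,-2,-0.002,-0.05,0,-2,-0.002,-0.05,0,-2,-0.002,-0.05,0,-2,-0.002,-0.05,0,-2,0,-0.04,0,-2,0,-0.0265,0,0,0,0,0,0,0,0,0,0])

```text
clock: 6.85
tcp_pos: [0.5096, -0.114, 0.2479]
eef_rot: [-179.9, 0.2, -5.8]
ft_force: [-0.9, 0.3, -0.6]
grip_width: 0.286
grip_force: 25.0
```

Run:
```python
from h import *
S=grab_frame("scene");T=grab_frame("top")
import pickle; pickle.dump({"scene":S,"top":T},open("F2.pkl","wb"))
a=S["frame"][140:215,225:300];b=T["frame"][195:255,282:342]
cv2.imwrite("pics/over.png",np.hstack([cv2.resize(a,(400,400),interpolation=2),cv2.resize(b,(400,400),interpolation=2)]))
s=readout.read_state();print({k:s[k] for k in("clock","tcp_pos","eef_rot","ft_force","torque","grip_width","qpos")})
```

```text
{'clock': 6.95, 'tcp_pos': array([ 0.51017878, -0.11347419,  0.24874897]), 'eef_rot': array([-1.79971594e+02,  8.64513482e-02, -5.74292893e+00]), 'ft_force': array([-0.00226279,  0.60103445,  0.14201013]), 'torque': array([-0.0399487 ,  0.1955685 ,  0.00049074]), 'grip_width': 0.2875801499887093, 'qpos': array([-1.84308552e+01, -1.02970177e+01,  1.08305100e+02,  8.80802932e-03,
        8.20824975e+01,  7.73108750e+01])}
```

View pics/over.png

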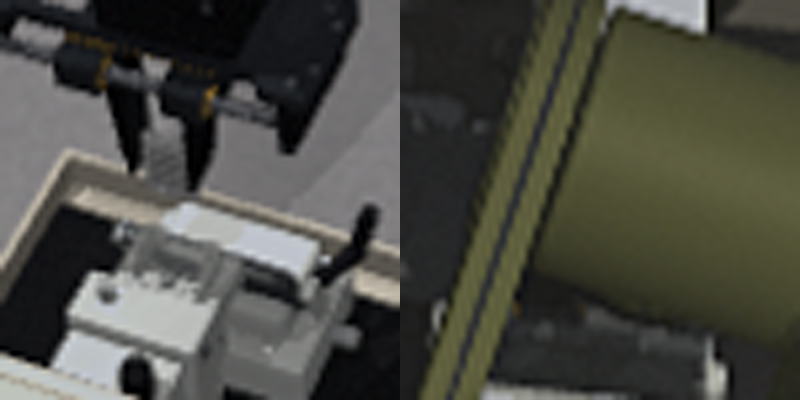

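The scene view shows the block hanging upright between the fingers at crop (145–190, 120–190); the top view is hidden by the arm. Now I'll measure the block's offset from the TCP.

Run:
```python
from h import *
import pickle
F=pickle.load(open("F2.pkl","rb"));S=F["scene"];P=cloud(S)
g=S["frame"].astype(int)
for v in range(160,180): print(v,[f"{g[v,u].sum()//3:3d}" for u in range(248,268)])
tcp=np.array([.5102,-.1135,.2487]);y=np.radians(-5.75);Rz=np.array([[np.cos(y),-np.sin(y)],[np.sin(y),np.cos(y)]])
for v in range(164,176):
    q=P[v,253:260]; q=q[abs(q[:,0]-.51)<.04]
    if len(q): r=(q[:,:2]-tcp[:2])@Rz; print(v,len(q),(np.median(r,0)*1000).round(1),np.median(q[:,2]).round(4))
    # rear face as plane x=+3.5: ray gives z
k=[(225+150/5.333-.5,140+184/5.333-.5),(225+190/5.333-.5,140+193/5.333-.5)]
r=ray(S,k,.2267); print("foot edge rel tcp",((r[:,:2]-tcp[:2])@Rz*1000).round(1))
```

```text
160 ['  8', '  9', ' 11', '  6', ' 47', '116', '127', '  7', ' 12', ' 17', ' 16', ' 17', ' 18', ' 15', ' 28', ' 52', ' 48', ' 40', ' 56', ' 62']
161 ['  7', '  9', '  9', '  8', ' 37', '100', '131', ' 76', ' 27', '  9', ' 13', ' 16', ' 17', ' 16', ' 26', ' 42', ' 29', ' 38', ' 81', ' 74']
162 ['  7', ' 10', ' 10', '  6', ' 31', ' 92', '137', '125', '117', '111', ' 70', ' 10', ' 14', ' 16', ' 19', ' 21', '  4', ' 57', '116', '111']
163 ['  4', '  8', ' 12', '  5', ' 30', ' 91', '138', '136', '132', '123', '105', ' 45', '  5', ' 10', ' 12', '  7', '  0', ' 61', '123', '118']
164 ['  4', '  9', '  8', ' 31', ' 69', ' 87', '119', '128', '123', '121', '113', ' 54', '  3', '  8', '  6', '  5', '  0', ' 61', '121', '117']
165 ['  3', '  9', ' 11', ' 57', '111', ' 99', '104', '112', '119', '111', '101', ' 34', '  1', '  4', '  4', '  4', '  7', ' 65', '119', '117']
166 ['  1', '  7', '  9', ' 48', ' 97', '100', '104', '110', '106', '105', ' 96', ' 42', '  3', '  6', '  6', '  1', ' 12', ' 67', '120', '116']
167 ['  0', '  9', '  6', ' 42', ' 90', ' 92', ' 94', ' 94', ' 90', '100', '100', ' 6
[... 1446 characters left out ...]
 ' 79', ' 89', ' 85', ' 83', ' 99', '106', '126', '148', '155']
178 ['155', '141', '137', '134', '121', '116', ' 91', ' 80', ' 80', ' 82', '123', '181', '184', '168', '125', ' 98', ' 79', ' 86', ' 98', '105']
179 ['158', '155', '156', '153', '143', '142', '133', '123', '138', '154', '171', '201', '199', '197', '185', '171', '160', '138', '101', ' 79']
164 3 [-6.6 -8.7] 0.2667
165 6 [-5.1 -2.9] 0.2663
166 7 [-1.5 -0.3] 0.2659
167 7 [-1.2 -0.2] 0.2649
168 7 [-1.  -0.6] 0.2605
169 7 [-1.7 -0.9] 0.254
170 7 [-1.1 -0.8] 0.2519
171 7 [-1.5 -3.3] 0.2461
172 7 [-1.  -1.6] 0.244
173 7 [-1.2 -2.5] 0.2386
174 7 [-0.5 -2.8] 0.2346
175 6 [-0.5 -1.7] 0.2305
foot edge rel tcp [[ -3.9 -14.2]
 [ -5.5   7.3]]
```

Run:
```python
from h import *
import pickle
fs=[grab_frame("scene") for _ in range(12)]
f=dict(fs[0]); D=np.stack([x["depth"] for x in fs]); D[D==0]=np.nan; print("noise",np.nanmedian(np.nanstd(D[:,170:220,240:290],axis=0)))
f["depth"]=np.nanmean(D,0); S=cloud(f); np.save("S12.npy",S); T=np.load("top0.npy")
y=np.radians(-5.8);Rz=np.array([[np.cos(y),-np.sin(y)],[np.sin(y),np.cos(y)]]); o=np.array([.5095,-.1145])
for n,P in(("S",S),("T",T)):
    r=(P[...,:2]-o)@Rz*1000; z=P[...,2]*1000
    print(n,"y bins",list(range(-32,33,4)))
    for xb in range(40,-32,-3):
        row=[]
        for yb in range(-32,33,4):
            m=(abs(r[...,0]-xb)<1.6)&(abs(r[...,1]-yb)<2.1)&(z>120)&(z<212)
            row.append(f"{np.median(z[m]):4.0f}" if m.any() else "   .")
        print(f"{xb:4d}"," ".join(row))
b=S[168:176,253:259]; print("block rear rel seat est",((b[...,:2]-o)@Rz*1000).mean(1).round(1).tolist(), b[...,2].mean(1).round(4))
print(readout.read_state()["tcp_pos"])
```

```text
noise 0.002362126
S y bins [-32, -28, -24, -20, -16, -12, -8, -4, 0, 4, 8, 12, 16, 20, 24, 28, 32]
  40  187  186  196  197    .  187  186  186  185  185  187  186  187  187  187  187  186
  37  186  187    .  186  186  187  186  186  187  186  187    .  187    .  187  187  187
  34  187    .    .  186  187  187  185  186  186  187  187  187  187  186  187  187  186
  31    .  186  186  186  186    .  187  186  186  187  186  186  186  187  186  186  186
  28    .    .    .  185  185  185  185  185  184    .  184    .  185  184    .    .    .
  25    .    .    .    .  185    .    .    .  184    .    .    .    .  184    .    .    .
  22    .    .    .    .    .    .    .    .    .    .    .    .    .    .    .    .    .
  19    .  170    .  178  176    .    .    .  172  174    .    .    .  174  170  170  134
  16    .    .    .    .  180  169    .    .  173  174  169  170    .  178  170  170  154
  13    .  170  169    .  176  170  170  170    .  170  170  170    .  177  169  169  146
  10    .  170  170  182  174  170  168  170  174  172  170  170  170  178  170  170  142
   7    .  
[... 2927 characters left out ...]
65  163  166  165    .
 -17    .  166  165  169  162  151    .  168  164  165  160  152    .    .  166  163    .
 -20    .    .    .    .    .  147    .    .    .    .    .  152    .    .    .    .    .
 -23  151  147  152  150  153  149  148  149  151  151  149  149  148  150  154  150  152
 -26  142  148  145  143  144  146  146  145  144  142  145  146  140  146  141  141  143
 -29  143  141  140  137  138  140  143  146  140  140  141  143  143  140  142  141  143
block rear rel seat est [[0.5, -0.6], [0.7, -0.8], [0.7, -1.0], [0.6, -1.4], [0.4, -1.8], [0.5, -2.0], [0.8, -2.2], [-24.2, -16.0]] [0.2612 0.2572 0.253  0.2487 0.2441 0.24   0.2359 0.1973]
[ 0.51072193 -0.11426358  0.24969701]
```

The depth profile shows the lips at rel. x of about -12 to -9 and the jaw edge at about +2, so the channel centre is about -3 mm. The held block's centre is at about -2.9 mm and it is centred in y. I'll go down, checking the force as I go.

>>> play_rows(plan=[0,0,-0.01,0,0,0,-0.015,0,0,0,-0.01,0,0,0,-0.005,0,0,0,0,0,0,0,0,0])

```text
clock: 8.3
tcp_pos: [0.511, -0.1144, 0.2101]
eef_rot: [180.0, -0.0, -5.8]
ft_force: [0.2, 0.3, -0.6]
grip_width: 0.294
grip_force: 25.0
```

>>> play_rows(plan=[0,0,-0.002,0,0,0,-0.002,0,0,0,-0.002,0,0,0,0,0])

```text
clock: 8.8
tcp_pos: [0.5105, -0.1142, 0.2034]
eef_rot: [-180.0, 0.0, -5.8]
ft_force: [0.1, -0.2, -0.2]
grip_width: 0.291
grip_force: 25.0
```

>>> play_rows(plan=[0,0,-0.002,0,0,0,-0.001,0,0,0,0,0])

```text
clock: 9.18
tcp_pos: [0.5106, -0.1142, 0.2005]
eef_rot: [-180.0, 0.0, -5.8]
ft_force: [-0.4, 0.3, 0.3]
grip_width: 0.289
grip_force: 25.0
```

No contact at the rim, so the foot is in the mouth. Continuing.

>>> play_rows(plan=[0,0,-0.002,0,0,0,-0.001,0,0,0,0,0])

```text
clock: 9.55
tcp_pos: [0.5106, -0.1143, 0.1976]
eef_rot: [-180.0, 0.0, -5.8]
ft_force: [-2.0, 0.5, -0.7]
grip_width: 0.29
grip_force: 25.0
```

>>> play_rows(plan=[0,0,-0.002,0,0,0,-0.001,0,0,0,0,0])

```text
clock: 9.93
tcp_pos: [0.5104, -0.1142, 0.1942]
eef_rot: [-180.0, 0.0, -5.8]
ft_force: [-1.4, 0.3, -0.7]
grip_width: 0.291
grip_force: 25.0
```

>>> play_rows(plan=[0,0,-0.002,0,0,0,-0.001,0,0,0,0,0])

```text
clock: 10.3
tcp_pos: [0.5106, -0.1142, 0.1914]
eef_rot: [-180.0, 0.0, -5.8]
ft_force: [-1.6, 0.7, -0.2]
grip_width: 0.286
grip_force: 25.0
```

>>> play_rows(plan=[0,0,-0.002,0,0,0,-0.001,0,0,0,0,0])

```text
clock: 10.68
tcp_pos: [0.5106, -0.1143, 0.1884]
eef_rot: [-180.0, 0.0, -5.8]
ft_force: [-1.7, 0.9, -0.0]
grip_width: 0.293
grip_force: 25.0
```

>>> play_rows(plan=[0,0,-0.0015,0,0,0,-0.001,0,0,0,0,0])

```text
clock: 11.05
tcp_pos: [0.5109, -0.1143, 0.1869]
eef_rot: [180.0, -0.0, -5.8]
ft_force: [-2.8, 1.4, 4.3]
grip_width: 0.29
grip_force: 25.0
```

>>> play_rows(plan=[0,0,-0.001,0,0,0,-0.001,0,0,0,0,0])

```text
clock: 11.42
tcp_pos: [0.5112, -0.1144, 0.1869]
eef_rot: [180.0, -0.1, -5.8]
ft_force: [-5.9, 1.8, 12.1]
grip_width: 0.288
grip_force: 25.0
```

Run:
```python
from h import *
fs=[grab_frame("scene") for _ in range(6)]
f=dict(fs[0]); f["depth"]=np.mean([x["depth"] for x in fs],0); P=cloud(f)
cv2.imwrite("pics/home.png",cv2.resize(f["frame"][160:220,230:300],(700,600),interpolation=2))
y=np.radians(-5.8);Rz=np.array([[np.cos(y),-np.sin(y)],[np.sin(y),np.cos(y)]]); r=(P[...,:2]-[.5095,-.1145])@Rz*1000
for v in range(176,196): print(v,[(int(round(a)),int(round(b)),int(round(z*1000))) for (a,b),z in zip(r[v,250:264:2],P[v,250:264:2,2])])
s=readout.read_state();print(s["tcp_pos"],s["ft_force"],s["torque"])
```

```text
176 [(10, -15, 233), (2, -13, 224), (-10, -13, 210), (35, 17, 274), (34, 22, 275), (34, 28, 279), (34, 33, 280)]
177 [(10, -15, 228), (112, 47, 372), (-10, -14, 206), (-148, -80, 19), (34, 22, 271), (34, 27, 274), (33, 33, 276)]
178 [(12, -15, 226), (2, -13, 216), (-8, -13, 204), (-148, -80, 13), (-145, -72, 20), (8, 14, 235), (34, 33, 273)]
179 [(11, -15, 220), (3, -13, 213), (-4, -11, 205), (-103, -57, 70), (-86, -41, 96), (-88, -35, 97), (11, 21, 236)]
180 [(11, -16, 216), (4, -13, 209), (-1, -10, 205), (-2, -4, 206), (-4, 1, 206), (-12, 3, 198), (10, 20, 231)]
181 [(11, -16, 212), (5, -13, 205), (1, -9, 203), (1, -3, 206), (-1, 2, 205), (-2, 8, 206), (11, 21, 228)]
182 [(11, -16, 207), (5, -13, 202), (1, -9, 198), (1, -3, 201), (1, 3, 203), (1, 9, 207), (11, 21, 224)]
183 [(11, -17, 203), (6, -13, 199), (1, -10, 194), (1, -4, 196), (0, 2, 198), (1, 9, 203), (11, 20, 218)]
184 [(11, -17, 198), (7, -13, 194), (2, -10, 190), (1, -4, 191), (1, 2, 195), (1, 9, 198), (10, 20, 214)]
185 [(11, -17, 194), (8, -13, 192), (1, -10, 185), (1, -4, 187), (0, 2, 189), (1, 8, 193), (11, 20, 211)]
[... 477 characters left out ...]
(6, -3, 170), (6, 3, 173), (4, 8, 174), (1, 13, 172)]
191 [(19, -15, 177), (12, -13, 168), (10, -8, 169), (12, 0, 175), (8, 4, 171), (4, 8, 170), (1, 13, 167)]
192 [(28, -11, 185), (123, 48, 329), (14, -6, 170), (15, 1, 175), (10, 4, 169), (7, 9, 169), (14, 19, 182)]
193 [(32, -9, 186), (30, -4, 186), (26, 0, 183), (18, 2, 174), (13, 6, 170), (11, 11, 169), (18, 21, 182)]
194 [(35, -7, 186), (33, -2, 187), (30, 2, 185), (28, 7, 184), (15, 7, 169), (13, 12, 168), (15, 19, 173)]
195 [(37, -7, 184), (37, -1, 187), (34, 4, 186), (32, 9, 186), (30, 14, 186), (28, 19, 185), (19, 21, 175)]
[ 0.51118881 -0.11434309  0.18687147] [-5.87134293  1.52147171 11.96459889] [0.34184544 1.43943038 0.02744961]
```

View pics/home.png

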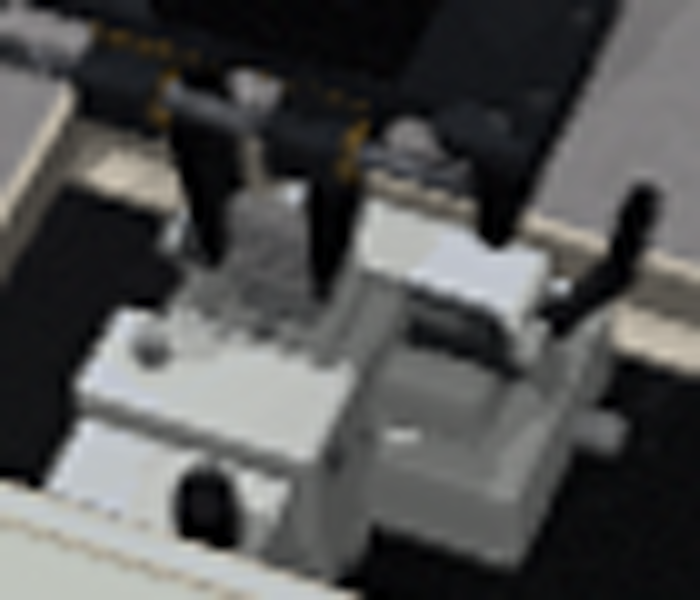

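The image shows the block seated between the clamp walls. Its top is at z ≈ 0.206 (0.205 expected) and it has hit a hard stop at 12 N, so it is home. I'll release.

>>> play_rows(plan=[0,0,0.001,0,0,0,0,0,0,0,0,0,0,0,0,0,0,0,0,0,0,0,0,0], hand=45)

```text
clock: 12.48
tcp_pos: [0.5107, -0.1143, 0.185]
eef_rot: [-180.0, 0.0, -5.8]
ft_force: [0.7, -0.1, 0.6]
grip_width: 0.452
grip_force: 0.0
```

>>> play_rows(plan=[0,0,0.005,0,0,0,0.01,0,0,0,0.02,0,0,0,0.03,0,0,0,0.03,0,0,0,0,0,0,0,0,0])

```text
clock: 13.35
tcp_pos: [0.5105, -0.1142, 0.2801]
eef_rot: [-180.0, 0.0, -5.8]
ft_force: [-0.2, 0.2, -0.2]
grip_width: 0.45
grip_force: 0.0
```

Run:
```python
from h import *
fs=[grab_frame("scene") for _ in range(8)]
f=dict(fs[0]); f["depth"]=np.mean([x["depth"] for x in fs],0); P=cloud(f)
cv2.imwrite("pics/rel.png",cv2.resize(f["frame"][160:220,230:300],(700,600),interpolation=2))
y=np.radians(-5.8);Rz=np.array([[np.cos(y),-np.sin(y)],[np.sin(y),np.cos(y)]]); r=(P[...,:2]-[.5095,-.1145])@Rz*1000
for v in range(176,190): print(v,[(int(round(a)),int(round(b)),int(round(z*1000))) for (a,b),z in zip(r[v,250:264:2],P[v,250:264:2,2])])
# paddle
m=(P[...,0]>.64)&(P[...,0]<.74)&(P[...,1]>.035)&(P[...,1]<.095)&(P[...,2]>.14)&(P[...,2]<.2)
q=P[m]; r2=q[:,:2]@Rz; print("paddle x ext",np.percentile(r2[:,0],[2,50,98]),"y",np.percentile(r2[:,1],[2,50,98]),"seat in rot frame",np.array([.5066,-.1142])@Rz)
print(q.mean(0),readout.read_state()["tcp_pos"])
for yb in np.arange(.04,.14,.005):
    k=abs(r2[:,1]-yb)<.0025
    if k.any(): print(yb.round(3),q[k].mean(0).round(4),k.sum())
```

```text
176 [(-147, -102, 15), (-147, -94, 19), (-148, -87, 21), (-146, -79, 26), (-147, -72, 28), (-147, -64, 31), (-147, -57, 34)]
177 [(-147, -103, 9), (-148, -95, 12), (-148, -88, 15), (-148, -80, 19), (-147, -72, 23), (-147, -65, 26), (-147, -57, 29)]
178 [(-144, -101, 9), (-146, -95, 9), (-7, -12, 206), (-147, -80, 14), (-147, -72, 18), (-90, -36, 99), (-93, -31, 97)]
179 [(-140, -99, 8), (-143, -94, 7), (-4, -11, 205), (-5, -5, 206), (-8, -1, 205), (-87, -35, 98), (-89, -29, 99)]
180 [(-136, -98, 8), (-138, -91, 9), (-1, -10, 204), (-2, -4, 206), (-3, 1, 207), (-6, 6, 206), (-14, 8, 197)]
181 [(-131, -95, 10), (-134, -89, 9), (-2, -10, 199), (-2, -4, 202), (-1, 2, 206), (-3, 8, 206), (-6, 12, 204)]
182 [(-34, -42, 143), (-36, -36, 143), (0, -10, 196), (-1, -4, 198), (-1, 2, 200), (-1, 8, 204), (-1, 14, 207)]
183 [(-31, -40, 143), (-6, -20, 182), (-1, -11, 191), (-1, -4, 194), (-1, 2, 196), (-1, 8, 199), (0, 14, 203)]
184 [(-23, -36, 148), (-2, -18, 182), (-1, -11, 186), (82, 39, 307), (-1, 1, 192), (-1, 8, 195), (-1, 14, 197)]
185 [(-8, -28, 166), (1, -17, 181), (0, -11, 183), (-1, -5
[... 203 characters left out ...]
0, 177), (4, -3, 182), (-1, 0, 177), (-1, 7, 181), (-1, 13, 183)]
188 [(12, -18, 181), (8, -14, 177), (4, -10, 174), (1, -5, 173), (5, 3, 182), (3, 9, 182), (-1, 13, 178)]
189 [(15, -17, 180), (7, -15, 172), (3, -11, 169), (3, -4, 172), (3, 2, 174), (1, 8, 175), (-1, 13, 175)]
paddle x ext [0.66226977 0.68285352 0.72025593] y [0.10635327 0.13449176 0.15755902] seat in rot frame [ 0.5155472  -0.06242026]
[0.69301887 0.06440095 0.17474877] [ 0.51049757 -0.11419241  0.27955848]
0.105 [0.6832 0.0372 0.1694] 12
0.11 [0.6913 0.0407 0.1682] 17
0.115 [0.6869 0.0464 0.1707] 18
0.12 [0.6927 0.0501 0.1714] 24
0.125 [0.6923 0.0553 0.1733] 28
0.13 [0.6895 0.0607 0.1742] 27
0.135 [0.6946 0.0651 0.1755] 28
```

View pics/rel.png

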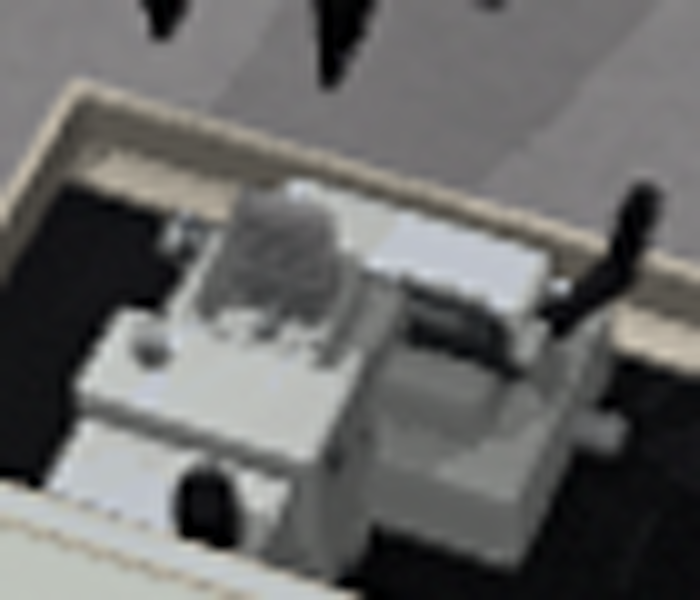

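The image shows the block seated, upright and free of the fingers, with a steady rear face and its top at about 0.206. Next: shut the fingers, turn by 90°, and move above the paddle at about (0.688, 0.061).

>>> play_rows(plan=[0,0,0.02,10,0.0197,0.0195,0.01,10,0.0197,0.0195,0,10,0.0197,0.0195,0,10,0.0197,0.0195,0,10,0.0197,0.0195,0,10,0.0197,0.0195,0,10,0.0197,0.0195,0,10,0.0197,0.0195,0,10,0.0197,0.0195,0,0,0,0,0,0,0,0,0,0], hand=0)

```text
clock: 15.25
tcp_pos: [0.6876, 0.0609, 0.3098]
eef_rot: [-180.0, 0.0, 84.2]
ft_force: [-0.2, 0.1, 0.6]
grip_width: 0.004
grip_force: 0.0
```

>>> play_rows(plan=[0,0,-0.03,0,0,0,-0.04,0,0,0,-0.03,0,0,0,-0.01,0,0,0,0,0,0,0,0,0])

```text
clock: 16.0
tcp_pos: [0.6889, 0.061, 0.2025]
eef_rot: [179.8, -0.0, 84.2]
ft_force: [0.2, 1.0, 0.1]
grip_width: 0.005
grip_force: 0.0
```

Run:
```python
from h import *
a=grab_frame("scene");b=grab_frame("top")
cv2.imwrite("pics/pad.png",np.hstack([cv2.resize(a["frame"][200:300,250:350],(400,400),interpolation=2),cv2.resize(b["frame"][130:200,210:280],(400,400),interpolation=2)]))
s=readout.read_state();print(s["tcp_pos"],s["eef_rot"],s["ft_force"],s["qpos"],s["grip_width"])
```

```text
[0.68893002 0.06117899 0.20236825] [ 1.79815577e+02 -1.94774219e-02  8.42127607e+01] [ 0.47481032  1.0193322  -0.05436415] [ 6.30555246e-01  1.25260622e+01  8.96053589e+01 -1.28872401e-03
  7.76831344e+01  6.41809878e+00] 0.0030345615399623494
```

View pics/pad.png

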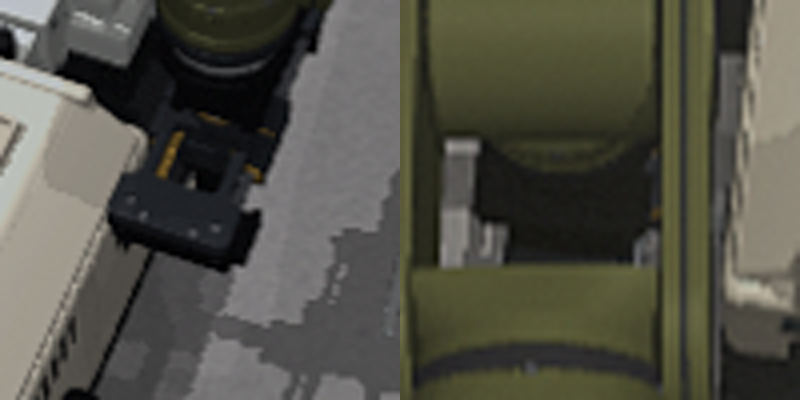

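The gripper hides the paddle in both views, and the gripper body is clear of the housing. I'll press down by force.

>>> play_rows(plan=[0,0,-0.01,0,0,0,-0.01,0,0,0,-0.004,0,0,0,-0.004,0,0,0,-0.004,0,0,0,0,0], grip_force=20)

```text
clock: 16.85
tcp_pos: [0.6884, 0.062, 0.1688]
eef_rot: [179.9, -0.1, 84.2]
ft_force: [0.9, 2.0, 3.9]
grip_width: 0.004
grip_force: 1.5
```

>>> play_rows(plan=[0,0,-0.004,0,0,0,-0.003,0,0,0,-0.003,0,0,0,0,0])

```text
clock: 17.35
tcp_pos: [0.6886, 0.0627, 0.1595]
eef_rot: [179.9, -0.2, 84.2]
ft_force: [-0.0, 4.9, 6.0]
grip_width: 0.007
grip_force: 3.0
```

>>> play_rows(plan=[0,0,-0.004,0,0,0,-0.003,0,0,0,-0.003,0,0,0,0,0])

```text
clock: 17.85
tcp_pos: [0.6888, 0.063, 0.1507]
eef_rot: [179.9, -0.2, 84.2]
ft_force: [-2.4, 5.5, 10.0]
grip_width: 0.006
grip_force: 5.1
```

>>> play_rows(plan=[0,0.001,-0.003,0,0,0.001,-0.003,0,0,0.001,-0.003,0,0,0,0,0])

```text
clock: 18.35
tcp_pos: [0.6889, 0.0629, 0.1413]
eef_rot: [179.9, 0.1, 84.2]
ft_force: [-1.9, -1.3, 8.0]
grip_width: 0.006
grip_force: 3.9
```

>>> play_rows(plan=[0,0,-0.002,0,0,0,-0.002,0,0,0,0,0])

```text
clock: 18.73
tcp_pos: [0.689, 0.0627, 0.1392]
eef_rot: [179.8, 0.2, 84.2]
ft_force: [-5.3, -2.4, 14.5]
grip_width: 0.002
grip_force: 6.8
```

>>> play_rows(plan=[0,0,-0.001,0,0,0,0,0,0,0,0,0])

```text
clock: 19.1
tcp_pos: [0.689, 0.0625, 0.1383]
eef_rot: [179.8, 0.2, 84.2]
ft_force: [-5.4, -2.6, 15.2]
grip_width: 0.008
grip_force: 6.8
```

Run:
```python
from h import *
fs=[grab_frame("scene") for _ in range(6)]
f=dict(fs[0]); f["depth"]=np.mean([x["depth"] for x in fs],0); P=cloud(f)
m=(P[...,0]>.64)&(P[...,0]<.74)&(P[...,1]>.0)&(P[...,1]<.1)&(P[...,2]>.08)&(P[...,2]<.2)
q=P[m]; print(len(q))
for yb in np.arange(0,.1,.01):
    k=abs(q[:,1]-yb)<.005
    if k.any(): print(yb.round(3),np.percentile(q[k],[10,50,90],axis=0).round(3).tolist(),k.sum())
s=readout.read_state();print(s["tcp_pos"],s["ft_force"])
```

```text
266
0.0 [[0.655, 0.0, 0.13], [0.69, 0.002, 0.18], [0.708, 0.005, 0.192]] 107
0.01 [[0.652, 0.005, 0.127], [0.661, 0.006, 0.153], [0.681, 0.008, 0.184]] 62
0.02 [[0.678, 0.016, 0.147], [0.678, 0.016, 0.147], [0.678, 0.016, 0.147]] 1
0.03 [[0.678, 0.031, 0.143], [0.681, 0.032, 0.144], [0.683, 0.033, 0.144]] 4
0.04 [[0.679, 0.036, 0.14], [0.682, 0.039, 0.142], [0.684, 0.044, 0.143]] 11
0.05 [[0.682, 0.047, 0.14], [0.695, 0.052, 0.165], [0.696, 0.055, 0.179]] 9
0.06 [[0.695, 0.056, 0.16], [0.696, 0.06, 0.173], [0.698, 0.063, 0.186]] 15
0.07 [[0.697, 0.066, 0.17], [0.698, 0.066, 0.178], [0.698, 0.068, 0.184]] 6
0.08 [[0.68, 0.081, 0.128], [0.692, 0.083, 0.13], [0.708, 0.084, 0.132]] 20
0.09 [[0.678, 0.086, 0.13], [0.693, 0.088, 0.133], [0.707, 0.091, 0.133]] 30
[0.68895316 0.06252587 0.13822441] [-4.86474989 -2.76515152 15.27574421]
```

The paddle top is at z ≈ 0.134 with a slope of about -0.28 rad, so the joint is at about 0.5. The force jump (8 to 14.5 N) was the third click, and the force has since risen only slowly, so it isn't on the end stop. I'll hold briefly and hand in.

>>> play_rows(plan=[0,0,0,0,0,0,0,0,0,0,0,0,0,0,0,0,0,0,0,0,0,0,0,0])

```text
clock: 20.15
tcp_pos: [0.6889, 0.0625, 0.1382]
eef_rot: [179.8, 0.2, 84.2]
ft_force: [-4.4, -4.8, 15.3]
grip_width: 0.004
grip_force: 6.8
```

```bash
python3 -c "
from h import *
s=readout.read_state();print(s['tcp_pos'],s['ft_force'],s['dq']);print(ctrl.close_job())"
```

```text
[0.68893541 0.0625206  0.1382426 ] [-4.40684521 -4.84522589 15.28667965] [-0.00256862 -0.03959498  0.00162128 -0.02037321 -0.0023091  -0.00461954]
the job is handed in; nothing more can be done
None
```

The job is handed in at about 20 s: the matching block is home in the clamp, wax out and let go, and the fingers are holding the trim lever past its third click at about 15 N; the lever's angle (about 0.5 rad) is my estimate from force and depth, and no verdict came back.

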